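# Stack the spacer and front plate onto a blast gate's four loose bolts

### The job

Build up the half-made dust-hose blast gate lying on its wooden cradle: lower the U-shaped spacer over all four upright bolts, its open end towards the back plate's tongue, until it lies flat on the back plate, then lower the front plate with the hose spigot, spigot up, over the same bolts until it lies flat on the spacer. The bolts stand loose and lean a little, so feel each plate on without forcing it, let go, and leave the other things on the bench where they are.

Things in the scene. Friction and masses are not known exactly. Their poses are not given: they have to be found in the camera images.
- gate: half-made gate, fixed: pale ply back plate 130x130x12 mm with 52 mm port on two bearers on a 210x150x18 cradle board; a 60 mm spigot hangs below. A tongue (45 long, 82 wide, 12 thick, alloy strip) sticks out on +x. Origin on the bench below the port, z up. Four loose 8 mm steel bolts stand at x=+-54, y=+-48 mm, tips 40 mm above the back plate, last 2 mm chamfered to 6 mm across
- gate_seat (a point): middle of the back plate's upper face, amid the four bolts, 75 mm above the bench; axes as the gate's. Each bolt pivots 12 mm below this face and leans up to 0.05 rad about x and about y (tip up to 2.5 mm off each way), differently every time and not measured; it stays where left (light friction, 0.25 N sideways at the tip moves it)
- spacer: U-shaped spacer, brown ply 12 mm thick, 130 x 118 mm outside, flat and loose on the bench, 0.05-0.11 kg. Origin: centre of that outline, underside; z up. Two rails 130 long, 22 wide along x, centre lines y=+-48 mm; a 22 wide bar joins them at x=-54 mm; open on the +x side. Plain 9.5 mm through holes at x=+-54, y=+-48 mm. Ordinary friction, varies by 15 percent
- spacer_mouth (a point): point midway between the two rail ends on the spacer's open side, x = +65 mm in the spacer's frame, on the underside
- spacer_bar (a point): middle of the top face of the spacer's 22 mm wide joining bar (x = -54 mm, z = 12 mm in the spacer's frame); can be pinched across its 22 mm width
- front_plate: pale ply front plate 130x130x12 mm, flat and loose on the bench, 0.15-0.27 kg. Origin: centre of its underside; z up. In its middle stands a black round hose spigot, 60 mm outside, 52 mm bore, 50 mm tall above the plate, with a flange (78 mm across, 5 high) at its foot. Plain 9.5 mm through holes at x=+-54, y=+-48 mm in its frame; half a turn round fits too
- spigot_top (a point): middle of the spigot's open top, 62 mm above the front plate's underside
- blade: bystander, sizes in mm: aluminium gate blade, 175 x 76 x 10, dark wooden pull bar across its end; slid in later, not part of this job. Origin: under its middle
- nut_tray: bystander, sizes in mm: blue tray of wing nuts and washers, 85 x 130 x 28; for later. Origin: under its middle
- wrench: bystander, sizes in mm: steel spanner 180 long, 8 thick. Origin: under its middle
- screwdriver: bystander, sizes in mm: screwdriver 200 long, orange handle. Origin: under its middle
- glue: bystander, sizes in mm: yellow bottle of wood glue, 64 across, 170 tall. Origin: under its middle
- reducer: bystander, sizes in mm: grey plastic hose reducer, 72 across, 85 tall, standing. Origin: under its middle
- mallet: bystander, sizes in mm: rubber mallet with wooden handle, about 265 long, 60 high. Origin: under its middle
There are look-alikes about, which are no part of the job. What is shaped like the front_plate but green or pink is not meant. Several things have the shape of the spacer; the one meant has the colours described above.

How it is judged (in metres and radians):
On the way, in this order (a step that is already met when the one before it is completed fails the run):
1. the spacer lies flat on the back plate over all four bolts, open end towards the tongue, before the front plate is brought over it (horizontal distance between spacer and gate_seat below 0.0045 m and z of spacer in the frame of gate_seat between -0.002 and 0.002 m and x of spacer_mouth in the frame of gate_seat above 0.05 m and angle between spacer's own z axis and vertical below 0.03 rad and horizontal distance between front_plate and gate_seat above 0.12 m), for 0.2 s.
2. the front plate lies flat on the spacer over all four bolts (horizontal distance between front_plate and gate_seat below 0.0045 m and z of front_plate in the frame of gate_seat between 0.0095 and 0.0145 m and angle between front_plate's own z axis and vertical below 0.03 rad), for 0.2 s.
At the end, for the whole second after the job is handed in: Spacer flat on the back plate (within 2 mm), open end to the tongue; front plate flat on the spacer (underside 9.5 to 14.5 mm above the back plate), spigot up; both within 4.5 mm of the bolts' middle, tilt under 0.03 rad, released, at rest; nothing else moved over 40 mm (all of step 2 and horizontal distance between spacer and gate_seat below 0.0045 m and z of spacer in the frame of gate_seat between -0.002 and 0.002 m and x of spacer_mouth in the frame of gate_seat above 0.05 m and angle between spacer's own z axis and vertical below 0.03 rad and linear speed of each of spacer, front_plate below 0.02 m/s); the robot touches nothing.
It fails at once if the spacer is forced against the gate with more than 100 N (contact force between spacer and gate above 100 N).
It fails at once if the front plate is forced against the gate with more than 100 N (contact force between front_plate and gate above 100 N).
It fails at once if another thing on the bench is moved by more than 40 mm (distance of any of blade, nut_tray, wrench, screwdriver, glue, reducer, mallet from where it was at the start of the episode above 0.04 m).
It also fails if it takes over 72 s, if anything falls off the work surface, if the arm or the gripper's body presses on something with over 40 N, if the wrist force passes 120 N, or if a joint passes its speed limit or range.

### The arm

A 6-joint arm with a two-finger parallel gripper is mounted at the origin on the work surface. World frame = base frame: x ahead of the robot, y to its left, z up, the work surface at z = 0. Lengths are in mm, angles in degrees, forces in N, time in s.
With the tool pointing down it reaches from about 425 to 925 mm from the base axis. Payload 12.5 kg.
Tool frame: the origin (TCP) lies on the centre line of the jaws, within the pads' length; the fingertips stand 22 mm ahead of it and the grasp point (between the pads) lies 3 mm ahead of it; x points along the fingers, y is the direction in which the jaws open and shut, and the axes are right-handed (so a half turn about x gives the same grasp; the last joint's range is limited). The gripper opens to 85 mm and grips with 20 to 120 N. Pads are 22 mm wide; open, the fingers measure 114 mm over their backs; the gripper's body (76 mm by 85 mm) begins 54 mm behind the grasp point. The pads swing forward as they close: fully open they stand 13 mm farther back than shut.
Start: joints at [58.293, 28.126, 89.318, -0, 62.55, -6.05], TCP at [270.599, 563.399, 253.327] pointing down, gripper open.
Joint ranges: [-177.58, 177.58], [-47.91, 125.51], [2.72, 160], [-65.01, 245.01], [3.68, 167.84], [-153.87, 153.87]. Speed limits (degrees/s): [127.2, 127.2, 159.86, 180, 180, 180].

### API

Orientations are given as [roll, pitch, yaw] about the fixed x, y, z axes, in that order (R = Rz(yaw) Ry(pitch) Rx(roll)).
In Python, from station import manip gives the robot as it stands.
- The arm moves only by the tool send_rows, never from a script. Its argument "deltas" is a list of rows, each a list of 5 numbers: the closure, from 0 (fully open) to 1 (shut), then the shift along the world's x, y, z in mm, then the turn about the world's z in rad. A call has exactly 5 rows; each row shifts and turns the commanded pose from where the row before left it; what a row does not reach is not made up. A row lasts 1/8 s, in which the tool goes at most 62.5 mm and 10.7 degrees, less where a joint would pass 70% of its speed; a pose out of reach is approached as far as the arm can. A call is refused whole if a number of a shift passes 62.5 or a number of a turn 0.188, either way. A call with a gripper value outside its range is refused whole. The fingers move at their own pace and stop on an object; "grip_force" is the grip in N (left out, the last holds). Time passes only in rows, so rows that do not move let the fingers close, or fill a call up. It gives the time, the measured TCP pose, the force and the opening at its end, in the units of the state.
- manip.sense(): the state, without advancing time (a new reading comes with each control period).
- manip.get_image(name): name is "scene" or "top" or "wrist"; returns the picture (384x512x3 uint8, red, green, blue); there is no depth.
- manip.camera_params(name): a dict with "mtx" (3x3 intrinsics, pixels), "position" and "rotation" of the camera in the world. Camera axes: x right, y down, z forward; pixel columns grow to the right and rows downward; lengths in mm; the calibration is good to about 2 mm. A picture is of the moment at which its call begins: read the wrist's pose just before it. camera_params takes no time and is no camera call; for the wrist camera it gives the pose at the moment of the call.
- manip.hand_in(): hands the job in, once; it reports no verdict.
The state is a dict: "clock": time; "qpos": joint angles; "joint_vel": joint speeds; "effort": joint torques, N m; "tcp_pos": TCP position; "tool_rot": TCP orientation; "ft_force": force on the tool from outside, world axes, zero at the start; "moment": the same for the moment, N m; "finger_gap": opening from 0.0 (shut) to 1.0 (fully open).
Only numpy, scipy, OpenCV 4.12 (cv2) and the standard library are available. Lean on these libraries where they do the work, as an engineer would, in place of code of your own. Each camera call takes 0.05 s, during which the arm holds its last target.

## Working session

There is one attempt and no reset: what is moved stays moved. The work goes in short steps, Python scripts to look and compute and a tool call to move; the robot and the scene stay as the last step left them, time stands still between calls to the robot, and variables do not carry over. Pictures are saved under pics/ and viewed, and the job is handed in when it is done.

Besides the shell and the picture viewer there is one more tool, called after "Emit:" in YAML: its name, and indented under it one key for each argument. send_rows: Moves the arm, as the interface text tells. Its arguments: {"type":"object","properties":{"deltas":{"type":"array"},"grip_force":{"type":"number"}},"required":["deltas"]}

```bash
ls; mkdir -p pics; python3 - <<'E'
from station import manip
import cv2
s=manip.sense()
print(s)
for n in("scene","top","wrist"):
    p=manip.camera_params(n);print(n,p)
    im=manip.get_image(n);cv2.imwrite(f"pics/{n}0.png",im[:,:,::-1])
E
```

```text
pics
{'clock': 0.0, 'qpos': array([ 5.82932681e+01,  2.81652911e+01,  8.93509500e+01,  7.00378779e-04,
        6.25482213e+01, -6.04946713e+00]), 'joint_vel': array([-0.04465457,  0.02538975,  0.103198  ,  0.06145745, -0.00830323,
        0.00796756]), 'effort': array([ 6.05909827e-04, -6.18444514e+01, -2.61598599e+01,  4.26462987e-05,
        4.01834812e-03,  1.06022404e-05]), 'tcp_pos': array([270.47769372, 563.21773848, 252.71036231]), 'tool_rot': array([ -96.6015451 ,   89.93553458, -122.25913315]), 'ft_force': array([-0.45893517, -0.89693324,  0.04821958]), 'moment': array([-0.02907138,  0.08875666,  0.06139514]), 'finger_gap': 0.9983273431934576}
scene {'mtx': array([[444.75497816,   0.        , 257.4625831 ],
       [  0.        , 444.75497816, 195.65482062],
       [  0.        ,   0.        ,   1.        ]]), 'position': array([1439.45510972,  779.45321815,  823.66698404]), 'rotation': array([-122.22362182,    1.06286465,  129.35555797])}
top {'mtx': array([[404.68421784,   0.        , 257.31516036],
       [  0.        , 404.68421784, 196.3523846 ],
       [  0.        ,   0.        ,   1.        ]]), 'position': array([ 285.94085227,   23.07651087, 1512.39137798]), 'rotation': array([-169.49763534,    0.17667877,  -90.20335006])}
wrist {'mtx': array([[268.88188129,   0.        , 254.78605403],
       [  0.        , 268.88188129, 192.15587599],
       [  0.        ,   0.        ,   1.        ]]), 'position': array([192.70299508, 599.30954509, 373.39441343]), 'rotation': array([ 1.60805958e+02, -2.25425376e-02,  6.42917796e+01])}
```

View pics/scene0.png

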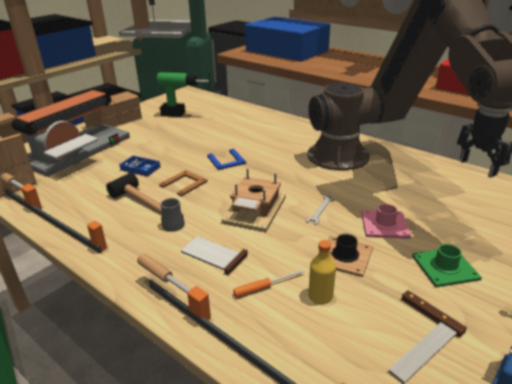

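View pics/top0.png

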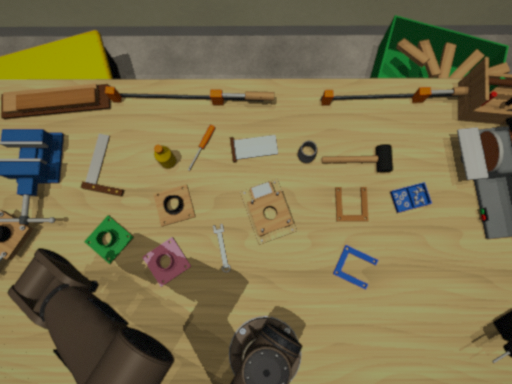

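View pics/wrist0.png

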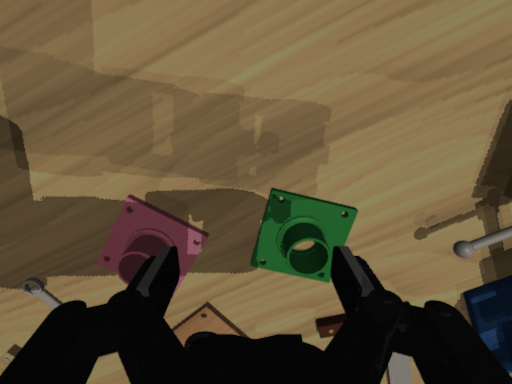

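The top view shows the brown spacer at about (351,205), the gate at (269,212) and the pale front plate at (174,205). The pink, green and blue pieces are look-alikes. I'll enlarge these.

```bash
python3 - <<'E'
import cv2,numpy as np
im=cv2.imread("pics/top0.png")
a=im[170:240,140:220];b=im[170:250,230:310];c=im[175:235,320:390]
for n,x,k in(("fp",a,8),("gt",b,8),("sp",c,8)):
    cv2.imwrite(f"pics/c_{n}.png",cv2.resize(x,None,fx=7,fy=7,interpolation=cv2.INTER_CUBIC))
E
```

```text
(no output)
```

View pics/c_fp.png

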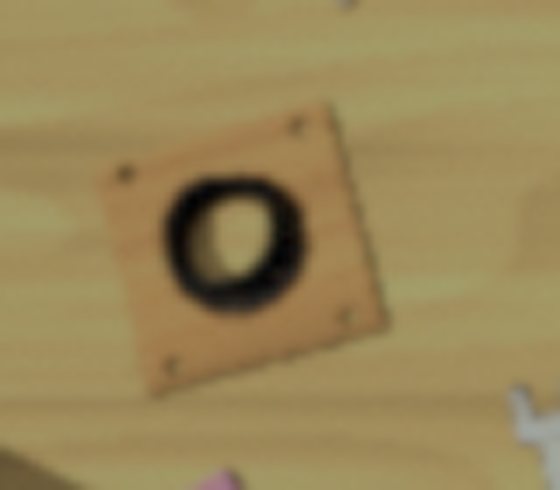

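View pics/c_gt.png

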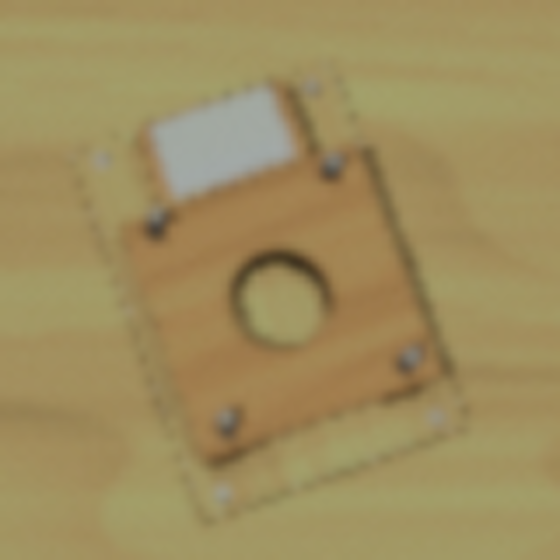

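View pics/c_sp.png

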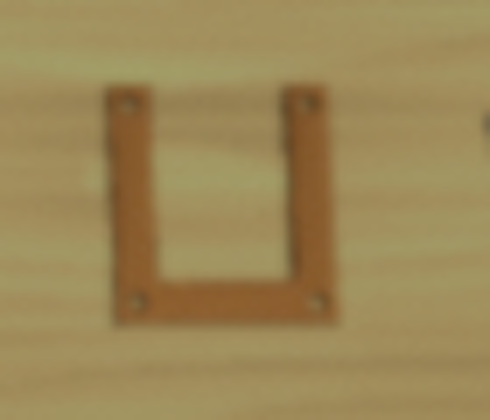

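```bash
cat > h.py <<'E'
import numpy as np,cv2
from scipy.spatial.transform import Rotation as R
from scipy.optimize import least_squares
def w(p,px,z):
    K=np.array(p["mtx"]);Rm=R.from_euler("xyz",p["rotation"],degrees=True).as_matrix();t=np.array(p["position"])
    px=np.atleast_2d(px).astype(float)
    d=(Rm@np.linalg.inv(K)@np.c_[px,np.ones(len(px))].T).T
    return t+d*((np.broadcast_to(z,len(px))-t[2])/d[:,2])[:,None]
def proj(p,X):
    K=np.array(p["mtx"]);Rm=R.from_euler("xyz",p["rotation"],degrees=True).as_matrix();t=np.array(p["position"])
    c=(np.atleast_2d(X)-t)@Rm; u=(K@c.T).T; return u[:,:2]/u[:,2:]
def fit(loc,P):
    loc=np.array(loc,float);P=np.array(P)[:,:2]
    lc=loc-loc.mean(0);pc=P-P.mean(0)
    a=np.arctan2((lc[:,0]*pc[:,1]-lc[:,1]*pc[:,0]).sum(),(lc*pc).sum())
    M=np.array([[np.cos(a),-np.sin(a)],[np.sin(a),np.cos(a)]])
    t=P.mean(0)-M@loc.mean(0)
    return t,np.degrees(a),P-(loc@M.T+t)
H=np.array([[54,48],[54,-48],[-54,48],[-54,-48]])
E
python3 - <<'E'
from h import *
from station import manip
np.set_printoptions(precision=1,suppress=True)
p=manip.camera_params("top")
def cr(o,l): return (np.array(l)+.5)/7-.5+np.array(o)
print("fp",fit(H,w(p,cr((140,170),[(125,173),(297,125),(170,365),(345,316)]),12)))
print("sp",fit(H,w(p,cr((320,175),[(128,103),(306,103),(137,301),(318,301)]),12)))
print("gate corners",fit(np.array([[65,65],[65,-65],[-65,65],[-65,-65]]),w(p,cr((230,170),[(122,228),(370,150),(212,463),(452,375)]),75)))
print("screws",fit(np.array([[0,0]]),w(p,cr((230,170),[(281,300)]),75)))
print("tips",fit(H,w(p,cr((230,170),[(155,213),(332,157),(226,415),(411,350)]),115)))
E
```

```text
fp (array([534.5, 343.7]), np.float64(15.503831228322944), array([[-0.1, -0.4],
       [ 0.3,  0.1],
       [-0.3,  0.2],
       [ 0. ,  0.1]]))
sp (array([ 536. , -326.3]), np.float64(0.10163840713240066), array([[ 0.1,  0.3],
       [-0.4,  0.2],
       [ 0.4, -0. ],
       [-0.1, -0.5]]))
gate corners (array([492. , -21.8]), np.float64(19.231671259012508), array([[-0.6,  2.8],
       [-3.1, -2.7],
       [ 1.1, -0.2],
       [ 2.6,  0.1]]))
screws (array([493.6, -17.7]), np.float64(0.0), array([[0., 0.]]))
tips (array([496.4, -16.6]), np.float64(19.349599816100003), array([[ 0.7, -0.4],
       [-2.9,  1.1],
       [ 1. ,  0.4],
       [ 1.2, -1.1]]))
```

```bash
python3 - <<'E'
from h import *
from station import manip
np.set_printoptions(precision=3,suppress=True)
s=manip.sense()
M=R.from_euler("xyz",s["tool_rot"],degrees=True).as_matrix();print(M)
p=manip.camera_params("wrist");C=R.from_euler("xyz",p["rotation"],degrees=True).as_matrix()
print("cam off in tool",M.T@(p["position"]-s["tcp_pos"]));print(C, M.T@C)
E
```

```text
[[-0.     0.433  0.901]
 [-0.001  0.901 -0.433]
 [-1.    -0.001 -0.   ]]
cam off in tool [-120.606   -1.273  -85.733]
[[ 0.434  0.851  0.296]
 [ 0.901 -0.41  -0.142]
 [ 0.001  0.329 -0.944]] [[-0.001 -0.329  0.944]
 [ 1.    -0.001  0.001]
 [ 0.001  0.944  0.329]]
```

Emit:
send_rows:
  deltas:
    - [0,16,-42,-4,-0.053]
    - [0,16,-42,-4,-0.053]
    - [0,16,-42,-4,-0.053]
    - [0,16,-42,-4,-0.053]
    - [0,16,-42,-4,-0.053]

```text
clock: 0.78
tcp_pos: [350.9, 352.0, 233.1]
tool_rot: [-25.3, 90.0, -66.3]
ft_force: [1.1, -0.2, -1.0]
finger_gap: 1.0
```

Emit:
send_rows:
  deltas:
    - [0,16,-42,-4,-0.053]
    - [0,16,-42,-4,-0.053]
    - [0,16,-42,-4,-0.053]
    - [0,16,-42,-4,-0.053]
    - [0,16,-42,-4,-0.053]

```text
clock: 1.4
tcp_pos: [431.0, 142.0, 213.2]
tool_rot: [80.3, 90.0, 24.2]
ft_force: [0.4, 0.3, 0.1]
finger_gap: 1.003
```

Emit:
send_rows:
  deltas:
    - [0,16,-42,-4,-0.053]
    - [0,16,-42,-4,-0.053]
    - [0,16,-42,-3,-0.053]
    - [0,16,-42,-3,-0.053]
    - [0,0,0,0,0]

```text
clock: 2.02
tcp_pos: [495.3, -26.9, 198.9]
tool_rot: [-77.9, 90.0, -146.3]
ft_force: [0.4, -0.6, 0.1]
finger_gap: 1.0
```

```bash
cat > look.py <<'E'
import sys,pickle
from h import *
from station import manip
n=sys.argv[1];c=sys.argv[2] if len(sys.argv)>2 else "wrist"
s=manip.sense();p=manip.camera_params(c);im=manip.get_image(c)
pickle.dump((p,im,s),open(n+".pkl","wb"))
b=im[:,:,::-1]
if len(sys.argv)>3:
    x0,y0,x1,y1,k=map(int,sys.argv[3].split(","));b=cv2.resize(b[y0:y1,x0:x1],None,fx=k,fy=k,interpolation=cv2.INTER_CUBIC)
cv2.imwrite(f"pics/{n}.png",b)
M=R.from_euler("xyz",s["tool_rot"],degrees=True).as_matrix()
print(s["clock"],s["tcp_pos"].round(1),"yaw",np.degrees(np.arctan2(M[1,1],M[0,1])).round(2),s["ft_force"].round(2),s["moment"].round(2),s["finger_gap"])
E
python3 look.py g1
```

```text
2.025 [495.3 -26.9 198.9] yaw 21.61 [ 0.43 -0.63  0.1 ] [0.09 0.03 0.01] 0.999589390766782
```

View pics/g1.png

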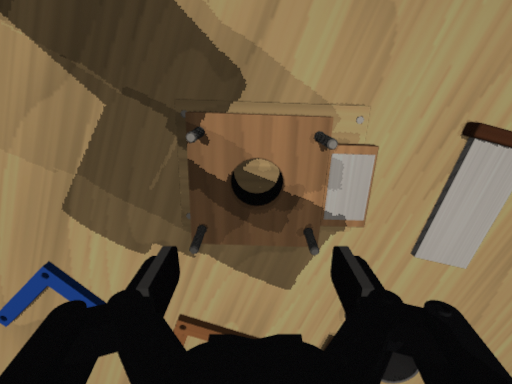

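The wrist picture shows all four bolts: tips near (199,130), (325,138), (193,248) and (314,250). The port is at (257,181). I'll enlarge it.

```bash
python3 - <<'E'
import pickle,cv2,numpy as np
p,im,s=pickle.load(open("g1.pkl","rb"))
b=im[:,:,::-1].astype(float);b=np.clip(255*(b/255)**.55,0,255).astype(np.uint8)
T=[]
for x,y in((325,138),(315,240),(195,132),(198,240)):
    c=b[y-22:y+22,x-22:x+22];T.append(cv2.resize(c,None,fx=9,fy=9,interpolation=cv2.INTER_CUBIC)[:290])
# grid: tile origins
T=[cv2.resize(b[y-20:y+20,x-20:x+20],(296,296)if 0 else (320,280+40),interpolation=cv2.INTER_CUBIC)[:300] for x,y in((325,138),(315,240),(195,132),(198,240))]
for t in T: cv2.rectangle(t,(0,0),(319,299),(0,255,0),1)
cv2.imwrite("pics/g1b.png",np.vstack([np.hstack([T[2],T[0]]),np.hstack([T[3],T[1]])]))
E
```

```text
(no output)
```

View pics/g1b.png

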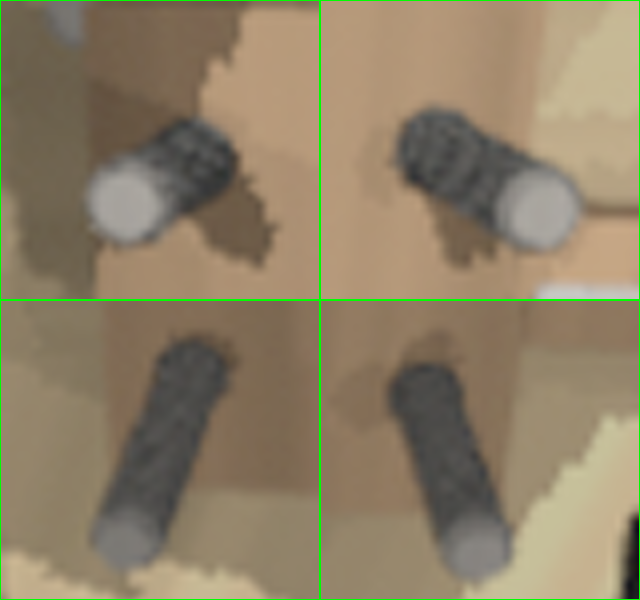

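```bash
python3 - <<'E'
import pickle
from h import *
np.set_printoptions(precision=2,suppress=True)
p,im,s=pickle.load(open("g1.pkl","rb"))
O=np.array([(305,118),(295,220),(175,112),(178,220)])
tip=O+(np.array([(220,210),(158,248),(125,202),(127,238)])+.5)/8-.5
base=O+(np.array([(117,143),(106,97),(200,153),(193,72)])+.5)/8-.5
T=w(p,tip,115);B=w(p,base,75)
print(T,B)
print("tips",fit(H,T));t,a,r=fit(H,B);print("base",t,a,r)
c,sn=np.cos(np.radians(a)),np.sin(np.radians(a));M=np.array([[c,-sn],[sn,c]])
print("tip in gate frame off base fit",(T[:,:2]-t)@M-H)
E
python3 look.py top1 top 230,170,310,250,7
```

```text
[[529.19  42.92 115.  ]
 [556.97 -45.7  115.  ]
 [427.66   8.45 115.  ]
 [458.7  -83.12 115.  ]] [[528.05  43.74  75.  ]
 [559.74 -47.29  75.  ]
 [426.99   8.31  75.  ]
 [458.54 -83.43  75.  ]]
tips (array([493.13, -19.36]), np.float64(19.032409283159705), array([[ 0.66, -0.71],
       [-2.86,  1.43],
       [ 1.23,  0.05],
       [ 0.97, -0.77]]))
base [493.33 -19.67] 19.307538647968215 [[-0.38  0.25]
 [-0.42 -0.17]
 [ 0.5   0.53]
 [ 0.3  -0.61]]
tip in gate frame off base fit [[ 0.53 -0.79]
 [-2.55  2.39]
 [ 1.32  0.25]
 [ 0.34 -0.43]]
2.075 [494.6 -25.5 198.9] yaw 21.71 [-0.2   0.56  0.37] [0.01 0.01 0.02] 1.0027419168277198
```

View pics/top1.png

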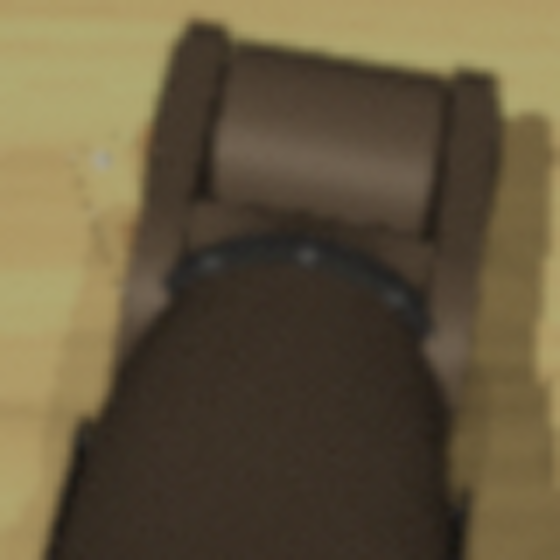

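Wrist and top views agree on the bolt pattern. The bolt at gate (54,-48) leans about 3.5 mm, and the others are within about 1 mm of a common fit. I'll grip that bolt and straighten it.

Emit:
send_rows:
  deltas:
    - [0,31,-10,0,-0.042]
    - [0,31,-11,-10,0]
    - [0,0,0,-25,0]
    - [0,0,0,-25,0]
    - [0.3,0,0,-17,0]
  grip_force: 20

```text
clock: 2.75
tcp_pos: [556.0, -44.1, 121.4]
tool_rot: [-125.6, 89.9, 163.9]
ft_force: [0.4, -0.3, -1.1]
finger_gap: 0.816
```

Emit:
send_rows:
  deltas:
    - [0.5,0,0,0,0]
    - [0.6,0,0,0,0]
    - [0.7,0,0,0,0]
    - [0.7,0,0,0,0]
    - [0.7,0,0,0,0]

```text
clock: 3.38
tcp_pos: [556.6, -45.6, 122.6]
tool_rot: [60.2, 90.0, -10.4]
ft_force: [-0.2, 0.0, -0.2]
finger_gap: 0.298
```

```bash
python3 look.py b1
```

```text
3.375 [556.6 -45.6 122.6] yaw 19.42 [-0.23  0.03 -0.23] [-0.    0.03 -0.02] 0.29765491881492717
```

View pics/b1.png

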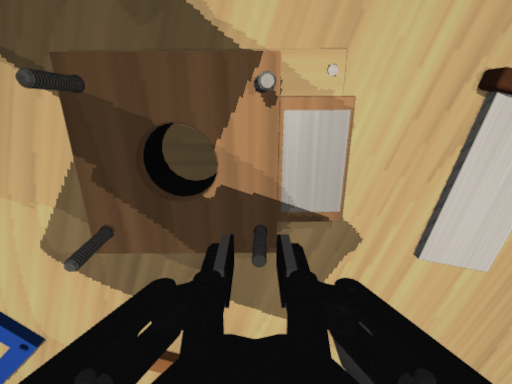

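Emit:
send_rows:
  deltas:
    - [0.8,0,0,0,0]
    - [0.85,0,0,0,0]
    - [0.9,0,0,0,0]
    - [1,0,0,0,0]
    - [1,0,0,0,0]
  grip_force: 20

```text
clock: 4.05
tcp_pos: [557.9, -45.5, 122.6]
tool_rot: [68.8, 89.8, -1.8]
ft_force: [5.9, 2.9, -1.1]
finger_gap: 0.076
```

```bash
python3 look.py b2 wrist 190,200,330,290,5; python3 - <<'E'
import pickle
from h import *
p,im,s=pickle.load(open("b2.pkl","rb"))
t=s["tcp_pos"]
for z in(115,103): print(z,proj(p,[[t[0],t[1],z]]))
E
```

```text
4.05 [557.9 -45.5 122.6] yaw 19.41 [ 5.94  2.87 -1.11] [ 0.46 -1.13 -0.06] 0.07614648218500511
115 [[257.38406789 260.65547413]]
103 [[257.11587426 249.18015277]]
```

View pics/b2.png

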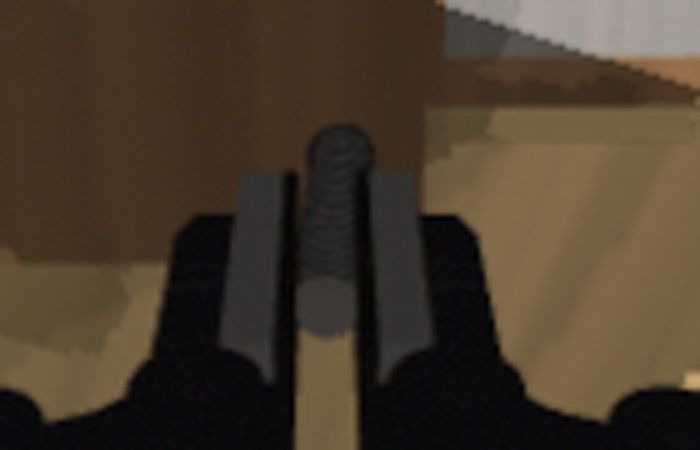

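Emit:
send_rows:
  deltas:
    - [1,2.5,-0.6,0,0]
    - [1,2.8,-0.6,0,0]
    - [1,0,0,0,0]
    - [1,0,0,0,0]
    - [0.8,0,0,0,0]
  grip_force: 20

```text
clock: 4.72
tcp_pos: [562.0, -46.9, 122.2]
tool_rot: [52.0, 90.0, -18.5]
ft_force: [-0.3, 0.5, -0.4]
finger_gap: 0.2
```

Emit:
send_rows:
  deltas:
    - [0.6,0,0,0,0]
    - [0.5,0,0,0,0]
    - [0.5,0,0,25,0]
    - [0.5,-31,11,30,0]
    - [0.2,-31,11,20,0]

```text
clock: 5.35
tcp_pos: [499.3, -24.6, 198.2]
tool_rot: [63.5, 89.9, -7.1]
ft_force: [0.1, 0.1, -0.7]
finger_gap: 0.701
```

Emit:
send_rows:
  deltas:
    - [0,0,0,0,0]
    - [0,0,0,0,0]
    - [0,0,0,0,0]
    - [0,0,0,0,0]
    - [0,0,0,0,0]

```text
clock: 5.98
tcp_pos: [500.0, -24.9, 196.9]
tool_rot: [-122.8, 90.0, 166.6]
ft_force: [0.0, 0.1, -0.7]
finger_gap: 1.0
```

```bash
python3 look.py g2;cat > tiles.py <<'E'
import sys,pickle,cv2,numpy as np
n=sys.argv[1];cs=eval(sys.argv[2])
p,im,s=pickle.load(open(n+".pkl","rb"))
b=im[:,:,::-1].astype(float);b=np.clip(255*(b/255)**.55,0,255).astype(np.uint8)
T=[]
for x,y in cs:
    t=cv2.resize(b[y-18:y+18,x-20:x+20],(320,288),interpolation=cv2.INTER_CUBIC);cv2.rectangle(t,(0,0),(319,287),(0,255,0),1);T.append(t)
cv2.imwrite(f"pics/{n}t.png",np.vstack([np.hstack(T[:2]),np.hstack(T[2:4])]))
E
```

```text
5.975 [500.  -24.9 196.9] yaw 19.42 [ 0.02  0.1  -0.74] [-0.    0.02 -0.02] 0.9996898101139368
```

View pics/g2.png

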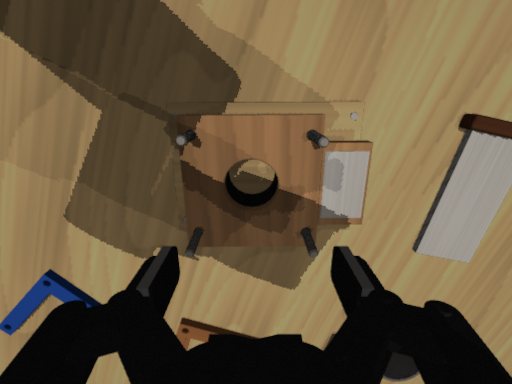

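```bash
python3 tiles.py g2 "[(186,136),(318,138),(196,243),(310,243)]"
```

```text
(no output)
```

View pics/g2t.png

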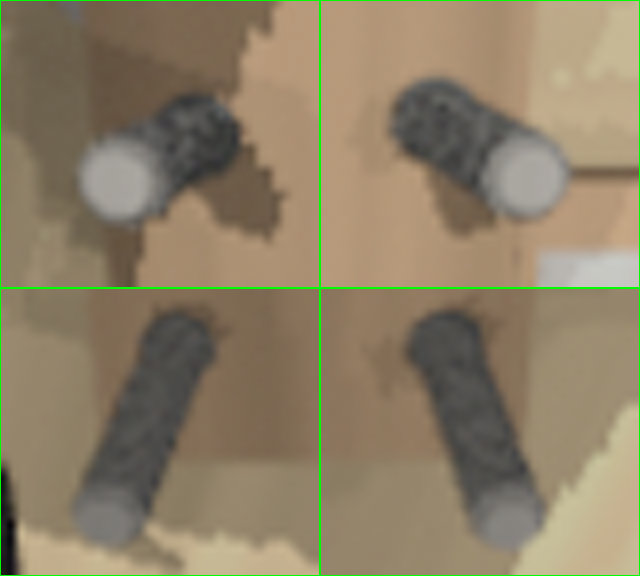

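```bash
python3 - <<'E'
import pickle
from h import *
np.set_printoptions(precision=2,suppress=True)
p,im,s=pickle.load(open("g2.pkl","rb"))
O=np.array([(318,138),(310,243),(186,136),(196,243)])-[20,18]
tip=O+(np.array([(207,174),(188,232),(119,182),(108,228)])+.5)/8-.5
base=O+(np.array([(110,113),(122,57),(200,130),(180,57)])+.5)/8-.5
T=w(p,tip,115);B=w(p,base,75)
print("tips",fit(H,T));print("base",fit(H,B))
E
```

```text
tips (array([494.01, -19.99]), np.float64(18.88024302353555), array([[-0.5 ,  0.26],
       [-0.41, -0.3 ],
       [ 0.56,  0.46],
       [ 0.35, -0.42]]))
base (array([493.26, -20.02]), np.float64(19.38741003182137), array([[-0.55,  0.35],
       [-0.11, -0.6 ],
       [ 0.21,  0.56],
       [ 0.44, -0.32]]))
```

All tips now fit the hole pattern within 0.7 mm. Next I'll look at the spacer with the wrist camera.

Emit:
send_rows:
  deltas:
    - [0,5,-49,-5,-0.048]
    - [0,5,-49,-10,-0.048]
    - [0,5,-49,-15,-0.048]
    - [0,5,-49,-15,-0.048]
    - [0,5,-50,-20,-0.048]

```text
clock: 6.65
tcp_pos: [525.1, -272.6, 132.0]
tool_rot: [57.5, 90.0, -26.9]
ft_force: [-0.5, 0.3, -0.9]
finger_gap: 0.995
```

Emit:
send_rows:
  deltas:
    - [0,5,-50,-20,-0.048]
    - [0,4,-50,-20,-0.051]
    - [0,0,0,0,0]
    - [0,0,0,0,0]
    - [0,0,0,0,0]

```text
clock: 7.28
tcp_pos: [534.2, -369.8, 92.9]
tool_rot: [62.6, 90.0, -27.3]
ft_force: [-0.1, -0.1, 0.5]
finger_gap: 0.999
```

```bash
python3 look.py s1
```

```text
7.275 [ 534.2 -369.8   92.9] yaw 0.07 [-0.14 -0.1   0.49] [-0.   -0.02 -0.02] 0.9990557188348529
```

View pics/s1.png

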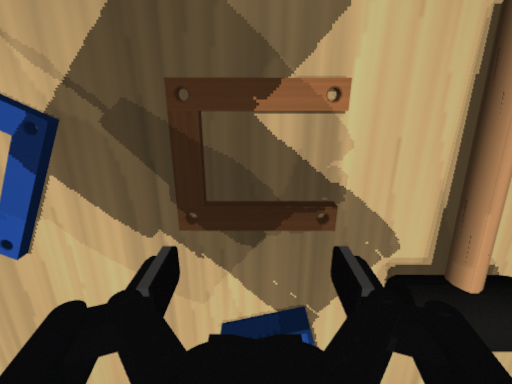

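```bash
python3 tiles.py s1 "[(182,94),(334,94),(193,217),(322,217)]"
```

```text
(no output)
```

View pics/s1t.png

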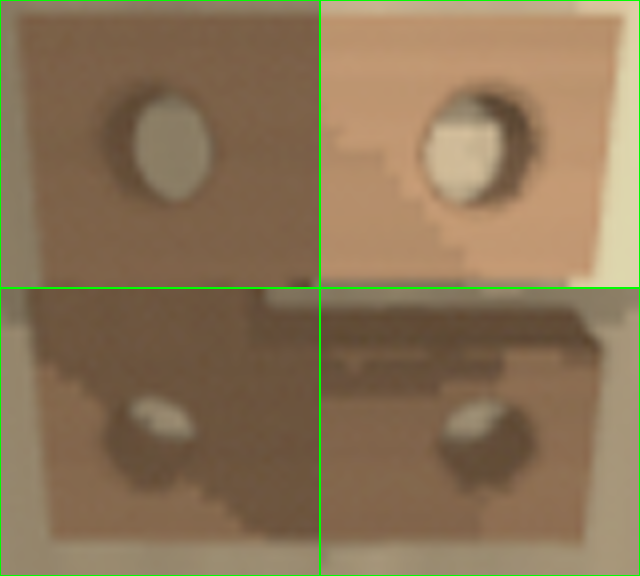

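```bash
python3 - <<'E'
import pickle
from h import *
np.set_printoptions(precision=2,suppress=True)
p,im,s=pickle.load(open("s1.pkl","rb"))
O=np.array([(334,94),(322,217),(182,94),(193,217)])-[20,18]
px=O+(np.array([(163,145),(168,156),(158,142),(150,155)])+.5)/8-.5
t,a,r=fit(H,w(p,px,12));print(t,a,r)
print("bar",t+54*np.array([-np.cos(np.radians(a)),-np.sin(np.radians(a))]))
E
```

```text
[ 534.83 -330.09] -0.10134928184152212 [[-0.29 -0.04]
 [-0.16  0.07]
 [ 0.32 -0.03]
 [ 0.13  0.01]]
bar [ 480.83 -330.  ]
```

Emit:
send_rows:
  deltas:
    - [0.3,-52,40,0,0]
    - [0.4,0,0,-15,0]
    - [0.4,0,0,-20,0]
    - [0.4,0,0,-20,0]
    - [0.4,0,0,-13,0]
  grip_force: 60

```text
clock: 7.95
tcp_pos: [484.9, -332.5, 23.8]
tool_rot: [58.6, 90.0, -31.3]
ft_force: [0.9, 0.2, 0.8]
finger_gap: 0.6
```

Emit:
send_rows:
  deltas:
    - [0.4,0,0,0,0]
    - [0.6,0,0,0,0]
    - [0.7,0,0,0,0]
    - [0.8,0,0,0,0]
    - [0.9,0,0,0,0]

```text
clock: 8.57
tcp_pos: [484.6, -332.8, 25.2]
tool_rot: [51.6, 89.9, -38.4]
ft_force: [-0.6, 0.6, 5.5]
finger_gap: 0.233
```

Emit:
send_rows:
  deltas:
    - [1,0,0,0,0]
    - [1,0,0,0,0]
    - [1,0,0,0,0]
    - [1,0,0,10,0]
    - [1,0,0,10,0]

```text
clock: 9.2
tcp_pos: [484.4, -332.8, 45.2]
tool_rot: [58.0, 90.0, -32.0]
ft_force: [0.8, -0.7, -0.9]
finger_gap: 0.232
```

```bash
python3 look.py s2
```

```text
9.2 [ 484.4 -332.8   45.2] yaw -0.0 [ 0.8  -0.74 -0.91] [-0.05  0.1   0.01] 0.23178865188472536
```

View pics/s2.png

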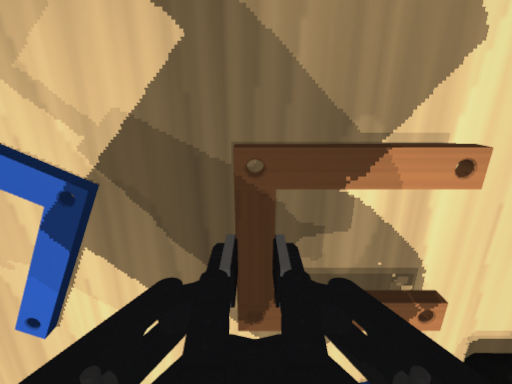

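```bash
python3 tiles.py s2 "[(255,166),(466,168),(255,166),(428,315)]"
```

```text
(no output)
```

View pics/s2t.png

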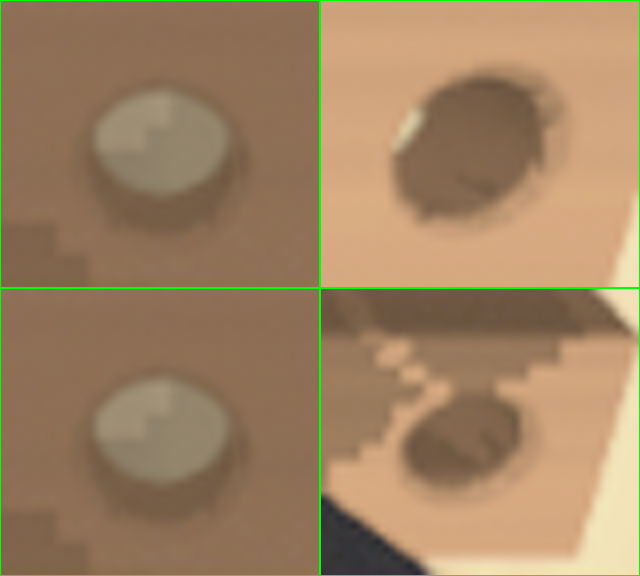

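```bash
python3 - <<'E'
import pickle
from h import *
np.set_printoptions(precision=2,suppress=True)
p,im,s=pickle.load(open("s2.pkl","rb"))
O=np.array([(466,168),(428,315),(255,166)])-[20,18]
px=O+(np.array([(159,145),(149,153),(163,160)])+.5)/8-.5
for z in(31,32,33):
    t,a,r=fit(H[:3],w(p,px,z));print(z,t,a,r.ravel())
print(t-s["tcp_pos"][:2])
# where is the pad middle: tcp projected at the pinch
E
```

```text
31 [ 537.37 -330.11] -0.06638385313311096 [ 0.17 -0.04  0.03  0.02 -0.2   0.03]
32 [ 536.84 -329.62] -0.06638385313312252 [-0.1  -0.28 -0.24  0.49  0.34 -0.21]
33 [ 536.3  -329.13] -0.06638385313313519 [-0.37 -0.52 -0.5   0.97  0.87 -0.45]
[51.89  3.62]
```

Emit:
send_rows:
  deltas:
    - [1,0,0,40,0]
    - [1,0,10,40,0]
    - [1,-6,45,10,0.055]
    - [1,-6,45,10,0.055]
    - [1,-6,45,5,0.055]

```text
clock: 9.88
tcp_pos: [466.1, -186.5, 150.3]
tool_rot: [54.6, 89.9, -25.8]
ft_force: [0.9, 0.3, -1.3]
finger_gap: 0.236
```

Emit:
send_rows:
  deltas:
    - [1,-6,45,0,0.055]
    - [1,-7,45,0,0.055]
    - [1,-7,45,0,0.055]
    - [1,0,12,0,0.004]
    - [1,0,0,0,0]

```text
clock: 10.5
tcp_pos: [446.7, -40.4, 149.7]
tool_rot: [55.3, 89.9, -15.6]
ft_force: [0.1, -0.3, -0.7]
finger_gap: 0.23
```

Emit:
send_rows:
  deltas:
    - [1,0,0,0,0]
    - [1,0,0,0,0]
    - [1,0,0,0,0]
    - [1,0,0,0,0]
    - [1,0,0,0,0]

```text
clock: 11.12
tcp_pos: [446.4, -40.8, 149.3]
tool_rot: [102.3, 90.0, 31.4]
ft_force: [0.3, -0.5, -0.0]
finger_gap: 0.233
```

```bash
python3 look.py h1
```

```text
11.125 [446.4 -40.8 149.3] yaw 19.12 [ 0.33 -0.46 -0.  ] [0.   0.08 0.02] 0.23304755630885643
```

View pics/h1.png

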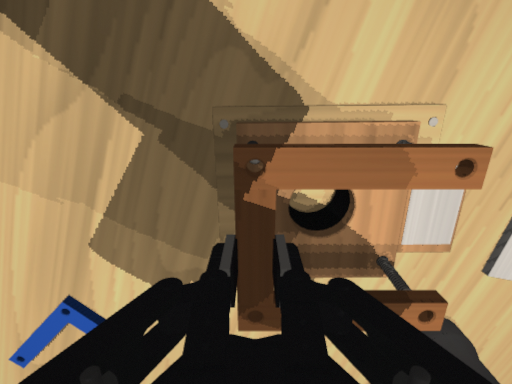

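Emit:
send_rows:
  deltas:
    - [1,-0.5,1.1,-6,0]
    - [1,0,0,0,0]
    - [1,0,0,0,0]
    - [1,0,0,0,0]
    - [1,0,0,0,0]

```text
clock: 11.8
tcp_pos: [445.9, -39.6, 143.4]
tool_rot: [69.9, 90.0, -1.0]
ft_force: [-0.4, 0.2, -0.8]
finger_gap: 0.236
```

```bash
python3 look.py h2;python3 tiles.py h2 "[(255,166),(466,168),(268,316),(428,315)]"
```

```text
11.8 [445.9 -39.6 143.4] yaw 19.14 [-0.36  0.16 -0.76] [-0.    0.03 -0.02] 0.23637063091083835
```

View pics/h2t.png

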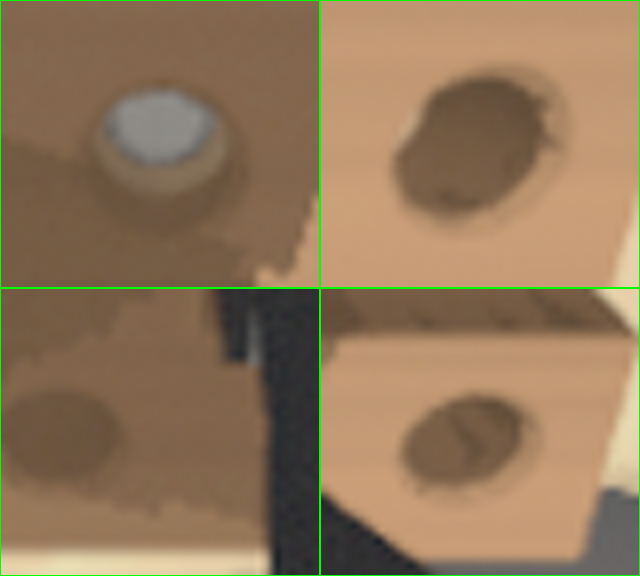

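```bash
python3 - <<'E'
import pickle
from h import *
np.set_printoptions(precision=1,suppress=True)
p,im,s=pickle.load(open("h2.pkl","rb"))
O=np.array([255,166])-[20,18]
px=O+(np.array([(163,160)])+.5)/8-.5   # hole top centre, as in s2
zt=s["tcp_pos"][2]-25.2+12-.5
X=w(p,px,zt)[0];print(X,s["tcp_pos"])
for z in(zt,zt-12,115):
    for dx,dy in((0,0),(1,0),(0,1)):
        q=(proj(p,[X[0]+dx,X[1]+dy,z])[0]-O+.5)*8-.5;print(z,dx,dy,q)
E
```

```text
[427.8   8.4 129.7] [445.9 -39.6 143.4]
129.7044215775278 0 0 [163. 160.]
129.7044215775278 1 0 [177.7 165. ]
129.7044215775278 0 1 [168.1 145.6]
117.7044215775278 0 0 [162.7 118.2]
117.7044215775278 1 0 [176.3 122.8]
117.7044215775278 0 1 [167.4 104.8]
115 0 0 [162.6 109.6]
115 1 0 [176.  114.2]
115 0 1 [167.3  96.4]
```

The tip seen through the near-left hole is within about 0.5 mm of the hole's axis. I'll lower slowly and watch the force.

Emit:
send_rows:
  deltas:
    - [1,0.1,-0.3,-1,0]
    - [1,0,0,-1,0]
    - [1,0,0,-1,0]
    - [1,0,0,-0.8,0]
    - [1,0,0,0,0]

```text
clock: 12.48
tcp_pos: [446.0, -39.9, 139.5]
tool_rot: [-148.2, 90.0, 140.9]
ft_force: [-0.4, -0.1, -0.8]
finger_gap: 0.237
```

Emit:
send_rows:
  deltas:
    - [1,0,0,-0.7,0]
    - [1,0,0,-0.7,0]
    - [1,0,0,-0.7,0]
    - [1,0,0,0,0]
    - [1,0,0,0,0]

```text
clock: 13.1
tcp_pos: [446.0, -39.9, 137.5]
tool_rot: [65.8, 90.0, -5.1]
ft_force: [0.8, -0.8, -0.0]
finger_gap: 0.236
```

Emit:
send_rows:
  deltas:
    - [1,0,0,-1,0]
    - [1,0,0,-1,0]
    - [1,0,0,-1,0]
    - [1,0,0,-1,0]
    - [1,0,0,0,0]

```text
clock: 13.72
tcp_pos: [445.9, -39.9, 133.3]
tool_rot: [-151.1, 90.0, 138.1]
ft_force: [0.1, 0.3, -0.5]
finger_gap: 0.233
```

```bash
python3 look.py h3
```

```text
13.725 [445.9 -39.9 133.3] yaw 19.14 [ 0.08  0.31 -0.47] [-0.13  0.09 -0.01] 0.23259126903679994
```

View pics/h3.png

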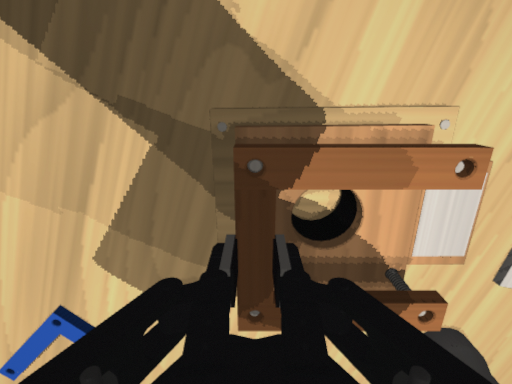

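All four tips show in their holes and there is no contact force. Continuing down.

Emit:
send_rows:
  deltas:
    - [1,0,0,-2,0]
    - [1,0,0,-2,0]
    - [1,0,0,-2,0]
    - [1,0,0,-2,0]
    - [1,0,0,-2,0]

```text
clock: 14.4
tcp_pos: [445.9, -39.9, 123.3]
tool_rot: [-139.3, 90.0, 149.9]
ft_force: [-0.1, -1.1, -0.2]
finger_gap: 0.231
```

Emit:
send_rows:
  deltas:
    - [1,0,0,-2,0]
    - [1,0,0,-2,0]
    - [1,0,0,-2,0]
    - [1,0,0,-2,0]
    - [1,0,0,-2,0]

```text
clock: 15.02
tcp_pos: [445.9, -39.9, 113.3]
tool_rot: [-131.8, 90.0, 157.3]
ft_force: [-0.8, -1.4, -0.1]
finger_gap: 0.233
```

Emit:
send_rows:
  deltas:
    - [1,0,0,-2,0]
    - [1,0,0,-2,0]
    - [1,0,0,-2,0]
    - [1,0,0,-2,0]
    - [1,0,0,-1,0]

```text
clock: 15.65
tcp_pos: [445.8, -39.9, 104.3]
tool_rot: [-119.9, 90.0, 169.3]
ft_force: [-3.0, -2.8, 2.4]
finger_gap: 0.233
```

Emit:
send_rows:
  deltas:
    - [1,-0.6,-0.5,0,0]
    - [1,0,0,-1,0]
    - [1,0,0,-1,0]
    - [1,0,0,-1,0]
    - [1,0,0,0,0]

```text
clock: 16.27
tcp_pos: [445.4, -40.4, 101.3]
tool_rot: [97.6, 90.0, 26.8]
ft_force: [-0.5, 0.6, -0.7]
finger_gap: 0.234
```

Emit:
send_rows:
  deltas:
    - [1,0,0,-0.6,0]
    - [1,0,0,-0.6,0]
    - [1,0,0,0,0]
    - [1,0,0,0,0]
    - [1,0,0,0,0]

```text
clock: 16.9
tcp_pos: [445.4, -40.4, 100.2]
tool_rot: [69.8, 90.0, -1.0]
ft_force: [0.5, 0.8, 0.5]
finger_gap: 0.236
```

Emit:
send_rows:
  deltas:
    - [1,0,0,-0.5,0]
    - [1,0,0,-0.5,0]
    - [1,0,0,0,0]
    - [1,0,0,0,0]
    - [1,0,0,0,0]

```text
clock: 17.52
tcp_pos: [445.4, -40.4, 100.1]
tool_rot: [59.5, 89.9, -11.4]
ft_force: [-3.6, 0.3, 18.0]
finger_gap: 0.232
```

```bash
python3 look.py h4
```

```text
17.525 [445.4 -40.4 100.1] yaw 19.14 [-3.64  0.29 17.98] [0.15 0.8  0.07] 0.23236368766793095
```

View pics/h4.png

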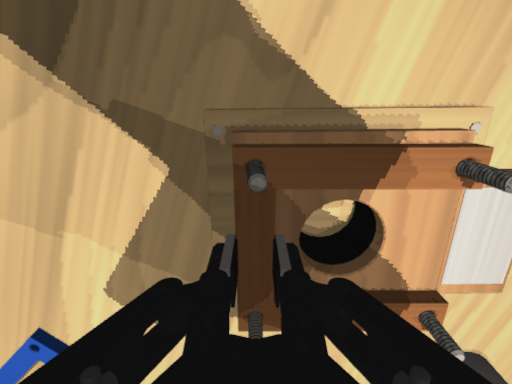

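Seated, with 18 N contact at the expected height. Now release and rise.

Emit:
send_rows:
  deltas:
    - [0.8,0,0,0.8,0]
    - [0.6,0,0,0,0]
    - [0.5,0,0,0,0]
    - [0.4,0,0,0,0]
    - [0.4,0,0,0,0]

```text
clock: 18.2
tcp_pos: [445.4, -40.4, 100.0]
tool_rot: [165.5, 90.0, 94.6]
ft_force: [0.3, -0.1, 0.0]
finger_gap: 0.602
```

Emit:
send_rows:
  deltas:
    - [0.4,0,0,15,0]
    - [0.4,0,0,25,0]
    - [0.2,20,-5,25,0]
    - [0,25,-10,20,0]
    - [0,15,-5,12,0]

```text
clock: 18.82
tcp_pos: [506.5, -60.8, 198.1]
tool_rot: [57.4, 89.9, -13.4]
ft_force: [0.0, -0.9, -0.3]
finger_gap: 0.998
```

Emit:
send_rows:
  deltas:
    - [0,0,0,0,0]
    - [0,0,0,0,0]
    - [0,0,0,0,0]
    - [0,0,0,0,0]
    - [0,0,0,0,0]

```text
clock: 19.45
tcp_pos: [505.2, -60.3, 196.9]
tool_rot: [-136.2, 90.0, 152.9]
ft_force: [0.3, 0.3, -0.0]
finger_gap: 1.003
```

```bash
python3 look.py g3
```

```text
19.45 [505.2 -60.3 196.9] yaw 19.14 [ 0.31  0.32 -0.01] [-0.06 -0.01  0.03] 1.0033329689838144
```

View pics/g3.png

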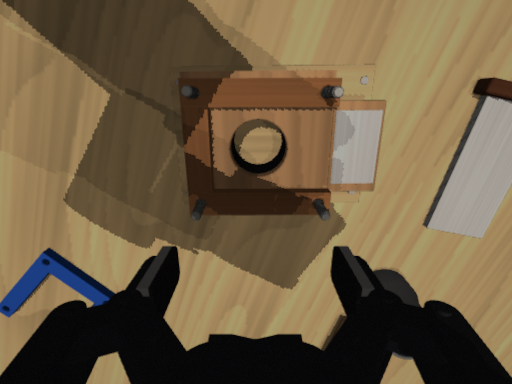

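The spacer lies on the back plate with all four bolts through it and its open end to the tongue. Measuring the tips again.

```bash
python3 tiles.py g3 "[(190,92),(334,92),(198,208),(320,208)]"
```

```text
(no output)
```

View pics/g3t.png

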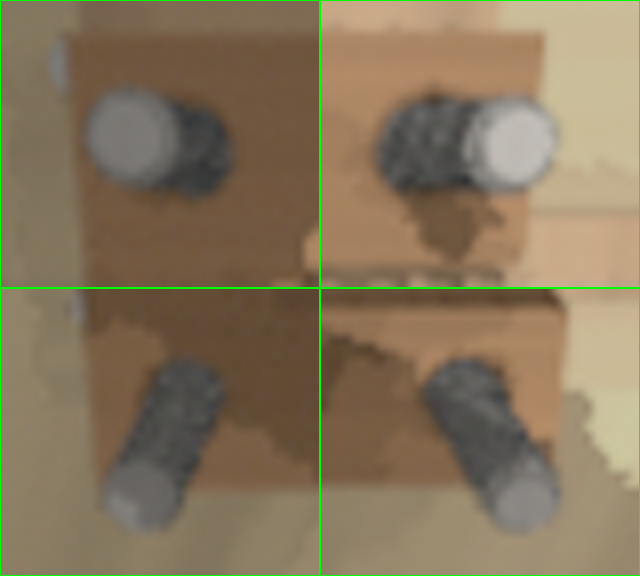

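```bash
python3 - <<'E'
import pickle
from h import *
np.set_printoptions(precision=2,suppress=True)
p,im,s=pickle.load(open("g3.pkl","rb"))
O=np.array([(334,92),(320,208),(190,92),(198,208)])-[20,18]
tip=O+(np.array([(195,142),(203,208),(133,137),(143,209)])+.5)/8-.5
base=O+(np.array([(100,147),(143,108),(192,150),(187,110)])+.5)/8-.5
t,a,r=fit(H,w(p,tip,115));print("tips",t,a,r,"true~",t+2.0*np.array([np.cos(np.radians(a)),np.sin(np.radians(a))]))
print("base",fit(H,w(p,base,87)))
E
```

```text
tips [494.75 -19.65] 18.847255969278464 [[-0.31 -0.12]
 [-0.97 -0.02]
 [ 0.63  0.15]
 [ 0.65 -0.01]] true~ [496.64 -19.01]
base (array([494.08, -19.97]), np.float64(19.165238769250074), array([[-0.66, -0.24],
       [-0.45, -0.04],
       [ 0.82,  0.13],
       [ 0.29,  0.15]]))
```

Emit:
send_rows:
  deltas:
    - [0,6,50,0,-0.009]
    - [0,6,50,0,-0.009]
    - [0,6,50,0,-0.009]
    - [0,6,50,-20,-0.009]
    - [0,6,50,-20,-0.009]

```text
clock: 20.12
tcp_pos: [535.5, 191.3, 156.7]
tool_rot: [83.1, 89.9, 9.7]
ft_force: [1.8, 0.3, 0.5]
finger_gap: 1.001
```

Emit:
send_rows:
  deltas:
    - [0,5,51,-22,-0.009]
    - [0,5,52,-25,-0.009]
    - [0,0,0,0,0]
    - [0,0,0,0,0]
    - [0,0,0,0,0]

```text
clock: 20.75
tcp_pos: [545.7, 291.6, 110.7]
tool_rot: [91.1, 89.9, 16.6]
ft_force: [-1.2, -0.9, -0.3]
finger_gap: 1.005
```

```bash
python3 look.py f1
```

```text
20.75 [545.7 291.6 110.7] yaw 15.46 [-1.15 -0.86 -0.31] [0.02 0.01 0.02] 1.0053175943116877
```

View pics/f1.png

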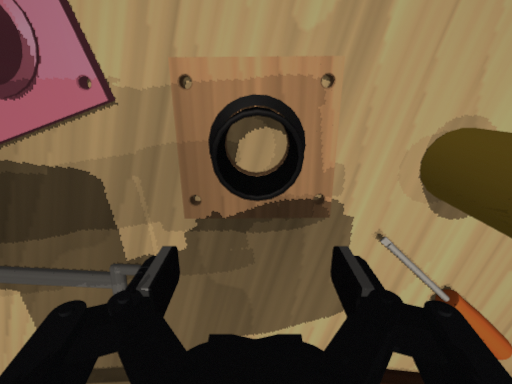

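```bash
python3 tiles.py f1 "[(186,82),(328,80),(195,200),(318,199)]"
```

```text
(no output)
```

View pics/f1t.png

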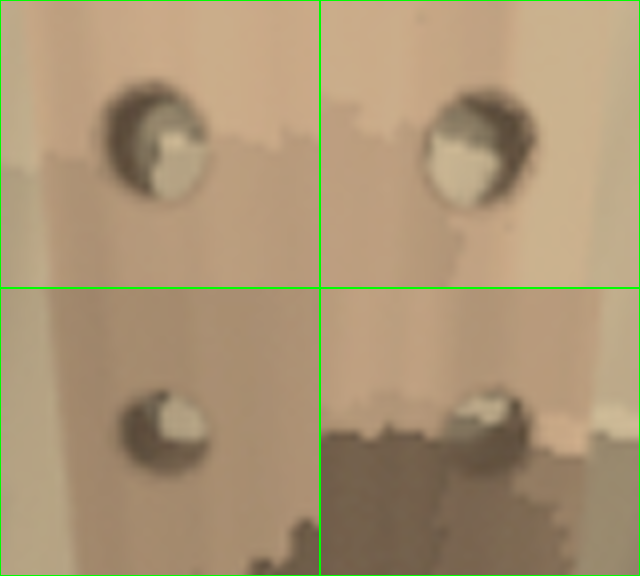

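```bash
python3 - <<'E'
import pickle
from h import *
np.set_printoptions(precision=2,suppress=True)
p,im,s=pickle.load(open("f1.pkl","rb"))
O=np.array([(328,80),(318,199),(186,82),(195,200)])-[20,18]
px=O+(np.array([(160,149),(168,145),(153,141),(164,144)])+.5)/8-.5
t,a,r=fit(H,w(p,px,12));print(t,a,r); u=np.radians(a)
print("true~",t+2.1*np.array([np.cos(u),np.sin(u)]), "dcmd",t+2.1*np.array([np.cos(u),np.sin(u)])-s["tcp_pos"][:2])
E
```

```text
[532.58 339.59] 15.82426768041783 [[-0.02 -0.31]
 [-0.23  0.18]
 [ 0.1  -0.2 ]
 [ 0.15  0.33]]
true~ [534.6  340.16] dcmd [-11.09  48.54]
```

Emit:
send_rows:
  deltas:
    - [0,-6,24,0,0.006]
    - [0,-5.1,24.5,0,0]
    - [0,0,0,0,0]
    - [0,0,0,-20,0]
    - [0,0,0,-20,0]
  grip_force: 50

```text
clock: 21.42
tcp_pos: [534.8, 339.9, 70.2]
tool_rot: [92.4, 89.9, 18.2]
ft_force: [-0.1, 0.1, -0.1]
finger_gap: 1.004
```

Emit:
send_rows:
  deltas:
    - [0,0,0,-15,0]
    - [0,0,0,-7.5,0]
    - [0,0,0,0,0]
    - [0.15,0,0,0,0]
    - [0.2,0,0,0,0]

```text
clock: 22.05
tcp_pos: [534.5, 341.2, 48.1]
tool_rot: [99.4, 89.9, 25.3]
ft_force: [0.7, 0.3, -0.8]
finger_gap: 0.803
```

Emit:
send_rows:
  deltas:
    - [0.3,0,0,0,0]
    - [0.35,0,0,0,0]
    - [0.4,0,0,0,0]
    - [0.5,0,0,0,0]
    - [0.6,0,0,0,0]

```text
clock: 22.68
tcp_pos: [534.3, 341.2, 48.1]
tool_rot: [102.0, 90.0, 27.9]
ft_force: [-1.5, -0.4, 6.2]
finger_gap: 0.677
```

Emit:
send_rows:
  deltas:
    - [1,0,0,0,0]
    - [1,0,0,0,0]
    - [1,0,0,5,0]
    - [1,0,0,10,0]
    - [1,0,0,0,0]
  grip_force: 60

```text
clock: 23.3
tcp_pos: [534.6, 341.3, 63.4]
tool_rot: [99.4, 89.9, 25.2]
ft_force: [-0.7, -0.0, -1.5]
finger_gap: 0.674
```

```bash
python3 look.py f2
```

```text
23.3 [534.6 341.3  63.4] yaw 15.87 [-0.72 -0.03 -1.49] [-0.01  0.01  0.01] 0.6736751936353733
```

View pics/f2.png

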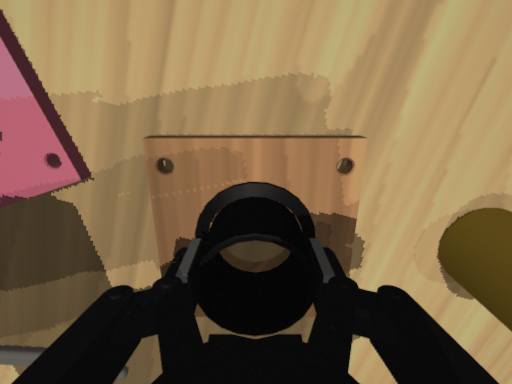

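```bash
python3 tiles.py f2 "[(165,166),(345,166),(165,166),(345,166)]"
```

```text
(no output)
```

View pics/f2t.png

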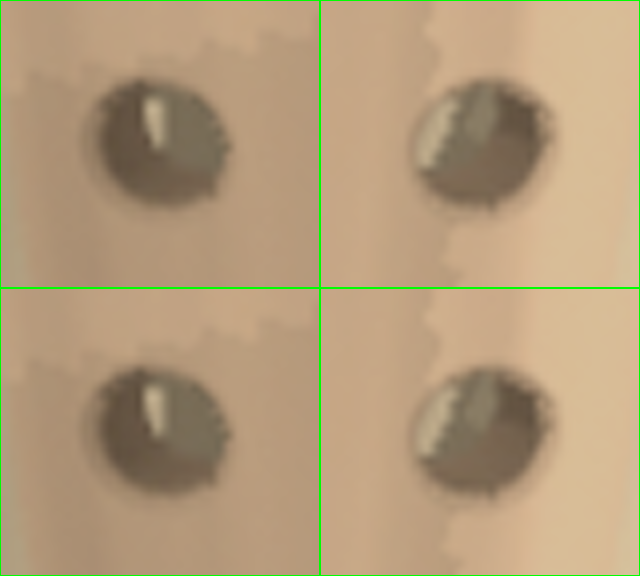

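```bash
python3 - <<'E'
import pickle
from h import *
np.set_printoptions(precision=2,suppress=True)
p,im,s=pickle.load(open("f2.pkl","rb"))
O=np.array([(345,166),(165,166)])-[20,18]
px=O+(np.array([(163,144),(162,143)])+.5)/8-.5
M=R.from_euler("xyz",s["tool_rot"],degrees=True).as_matrix()
for z in(26,27.2,28):
    P=w(p,px,z);t,a,r=fit(H[[0,2]],P);d=np.r_[t-s["tcp_pos"][:2],0]
    print(z,t,a,r.ravel(),"in tool: jaw",d@M[:,1],"along -z(plate +y)",-d@M[:,2])
E
```

```text
26 [533.72 339.61] 15.743608912935457 [ 0.17  0.05 -0.17 -0.05] in tool: jaw -1.3173093997999183 along -z(plate +y) -1.348732497958538
27.2 [533.64 339.89] 15.743608912935436 [-0.22 -0.06  0.22  0.06] in tool: jaw -1.3210676951844305 along -z(plate +y) -1.0615368328822867
28 [533.59 340.07] 15.743608912935441 [-0.49 -0.14  0.49  0.14] in tool: jaw -1.323573225440829 along -z(plate +y) -0.8700730561648486
```

Emit:
send_rows:
  deltas:
    - [1,0,0,50,0]
    - [1,-5,-30,40,0]
    - [1,-5,-50,18,0.01]
    - [1,-5,-50,0,0.01]
    - [1,-5,-50,0,0.01]

```text
clock: 23.98
tcp_pos: [513.9, 159.7, 170.8]
tool_rot: [77.1, 90.0, 4.8]
ft_force: [0.6, -0.7, -2.4]
finger_gap: 0.675
```

Emit:
send_rows:
  deltas:
    - [1,-5,-50,0,0.01]
    - [1,-5,-50,0,0.01]
    - [1,-5,-50,0,0.006]
    - [1,-9,-30,0,0]
    - [1,0,0,0,0]

```text
clock: 24.6
tcp_pos: [489.8, -20.6, 170.5]
tool_rot: [-103.9, 90.0, -174.9]
ft_force: [-0.1, 1.4, -2.2]
finger_gap: 0.672
```

Emit:
send_rows:
  deltas:
    - [1,0,0,0,0]
    - [1,0,0,0,0]
    - [1,0,0,0,0]
    - [1,0,0,0,0]
    - [1,0,0,0,0]

```text
clock: 25.22
tcp_pos: [490.3, -18.7, 170.5]
tool_rot: [73.9, 90.0, 3.0]
ft_force: [-0.1, -0.5, -2.5]
finger_gap: 0.677
```

```bash
python3 look.py k1
```

```text
25.225 [490.3 -18.7 170.5] yaw 19.1 [-0.05 -0.5  -2.49] [-0.02 -0.02  0.03] 0.6767365824290172
```

View pics/k1.png

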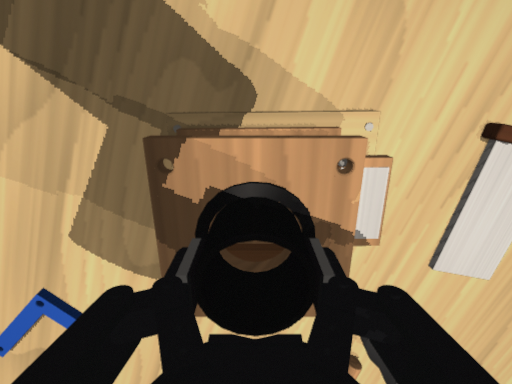

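Emit:
send_rows:
  deltas:
    - [1,5.5,0.4,0,0]
    - [1,0,0,-3.5,0]
    - [1,0,0,0,0]
    - [1,0,0,0,0]
    - [1,0,0,0,0]

```text
clock: 25.9
tcp_pos: [495.7, -18.5, 167.0]
tool_rot: [95.1, 90.0, 24.2]
ft_force: [0.1, 0.4, -1.4]
finger_gap: 0.678
```

```bash
python3 look.py k2;python3 tiles.py k2 "[(165,166),(345,166),(165,166),(345,166)]"; python3 - <<'E'
import pickle
from h import *
np.set_printoptions(precision=1,suppress=True)
p,im,s=pickle.load(open("k2.pkl","rb"))
zt=s["tcp_pos"][2]-48.1+12-.5
for o,q in(((165,166),(162,143)),((345,166),(163,144))):
    O=np.array(o)-[20,18];X=w(p,O+(np.array([q])+.5)/8-.5,zt)[0]
    for z in(zt,zt-12,115): print(o,z,[((proj(p,[X[0]+dx,X[1]+dy,z])[0]-O+.5)*8-.5) for dx,dy in((0,0),(.945,.327),(-.327,.945))])
E
```

```text
25.9 [495.7 -18.5 167. ] yaw 19.07 [ 0.07  0.44 -1.37] [ 0.05 -0.08 -0.01] 0.6779011225113898
(165, 166) 130.44996828201107 [array([162., 143.]), array([175.4, 143. ]), array([160.5, 129.9])]
(165, 166) 118.44996828201107 [array([209.2, 107.9]), array([221.7, 107.9]), array([207.9,  95.6])]
(165, 166) 115 [array([221.7,  98.7]), array([233.9,  98.6]), array([220.4,  86.6])]
(345, 166) 130.44996828201107 [array([163., 144.]), array([176.4, 144. ]), array([164.5, 130.9])]
(345, 166) 118.44996828201107 [array([115.4, 108.9]), array([127.8, 108.9]), array([116.6,  96.6])]
(345, 166) 115 [array([102.8,  99.6]), array([115. ,  99.6]), array([104. ,  87.5])]
```

View pics/k2t.png

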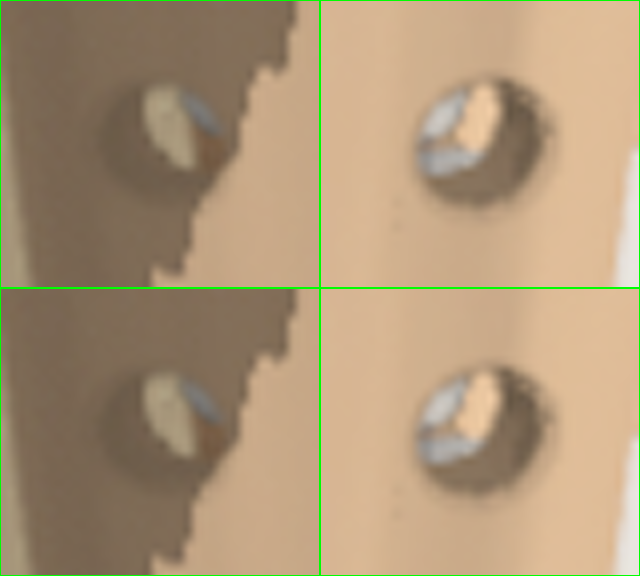

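Emit:
send_rows:
  deltas:
    - [1,-0.1,0.3,-1,0]
    - [1,0,0,-1,0]
    - [1,0,0,-1,0]
    - [1,0,0,-0.8,0]
    - [1,0,0,0,0]

```text
clock: 26.58
tcp_pos: [495.6, -18.2, 163.2]
tool_rot: [174.6, 90.0, 103.7]
ft_force: [0.7, 0.0, -1.6]
finger_gap: 0.67
```

Emit:
send_rows:
  deltas:
    - [1,0,0,-0.6,0]
    - [1,0,0,-0.6,0]
    - [1,0,0,-0.6,0]
    - [1,0,0,0,0]
    - [1,0,0,0,0]

```text
clock: 27.2
tcp_pos: [495.7, -18.2, 161.4]
tool_rot: [113.1, 90.0, 42.2]
ft_force: [0.0, 0.3, -1.4]
finger_gap: 0.673
```

Emit:
send_rows:
  deltas:
    - [1,0,0,-0.6,0]
    - [1,0,0,-0.6,0]
    - [1,0,0,-0.6,0]
    - [1,0,0,-0.6,0]
    - [1,0,0,0,0]

```text
clock: 27.82
tcp_pos: [495.6, -18.2, 159.0]
tool_rot: [175.8, 90.0, 104.9]
ft_force: [-0.2, -0.3, -2.4]
finger_gap: 0.678
```

Emit:
send_rows:
  deltas:
    - [1,0,0,-1,0]
    - [1,0,0,-1,0]
    - [1,0,0,-1,0]
    - [1,0,0,-1,0]
    - [1,0,0,0,0]

```text
clock: 28.45
tcp_pos: [495.7, -18.2, 154.9]
tool_rot: [-138.9, 90.0, 150.2]
ft_force: [-0.5, -0.1, -2.9]
finger_gap: 0.676
```

```bash
python3 look.py k3
```

```text
28.45 [495.7 -18.2 154.9] yaw 19.08 [-0.53 -0.06 -2.87] [ 0.05 -0.02  0.02] 0.6763361709923273
```

View pics/k3.png

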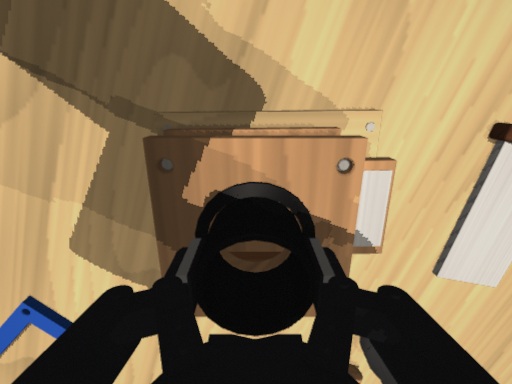

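Both visible tips are in their holes and there is no resistance. Continuing down.

Emit:
send_rows:
  deltas:
    - [1,0,0,-2,0]
    - [1,0,0,-2,0]
    - [1,0,0,-2,0]
    - [1,0,0,-2,0]
    - [1,0,0,-2,0]

```text
clock: 29.12
tcp_pos: [495.6, -18.2, 144.9]
tool_rot: [138.9, 90.0, 67.9]
ft_force: [0.7, -0.3, -1.6]
finger_gap: 0.676
```

Emit:
send_rows:
  deltas:
    - [1,-0.2,-0.3,-2,0]
    - [1,0,0,-2,0]
    - [1,0,0,-2,0]
    - [1,0,0,0,0]
    - [1,0,0,0,0]

```text
clock: 29.75
tcp_pos: [495.4, -18.5, 139.0]
tool_rot: [-159.7, 90.0, 129.4]
ft_force: [0.0, -0.3, -2.8]
finger_gap: 0.675
```

Emit:
send_rows:
  deltas:
    - [1,0,0,-1,0]
    - [1,0,0,-1,0]
    - [1,0,0,-0.8,0]
    - [1,0,0,0,0]
    - [1,0,0,0,0]

```text
clock: 30.38
tcp_pos: [495.5, -18.5, 136.2]
tool_rot: [107.5, 90.0, 36.6]
ft_force: [-0.9, 0.6, -2.5]
finger_gap: 0.675
```

Emit:
send_rows:
  deltas:
    - [1,0,0,-0.5,0]
    - [1,0,0,-0.5,0]
    - [1,0,0,-0.4,0]
    - [1,0,0,0,0]
    - [1,0,0,0,0]

```text
clock: 31.0
tcp_pos: [495.4, -18.5, 135.1]
tool_rot: [72.9, 90.0, 1.9]
ft_force: [-3.5, 0.9, 5.4]
finger_gap: 0.674
```

Emit:
send_rows:
  deltas:
    - [1,0,0,-0.5,0]
    - [1,0,0,0,0]
    - [1,0,0,0,0]
    - [0.9,0,0,0,0]
    - [0.3,0,0,0,0]

```text
clock: 31.62
tcp_pos: [495.7, -18.6, 134.5]
tool_rot: [62.9, 89.9, -8.1]
ft_force: [-1.0, -0.3, 0.9]
finger_gap: 0.699
```

Emit:
send_rows:
  deltas:
    - [0.2,0,0,0,0]
    - [0.1,0,0,0,0]
    - [0,0,0,0,0]
    - [0,0,0,0,0]
    - [0,0,0,0,0]

```text
clock: 32.25
tcp_pos: [495.5, -18.5, 134.3]
tool_rot: [79.0, 90.0, 8.1]
ft_force: [-0.1, 0.6, -0.1]
finger_gap: 1.001
```

```bash
python3 look.py m1
```

```text
32.25 [495.5 -18.5 134.3] yaw 19.08 [-0.11  0.62 -0.11] [-0.02 -0.05  0.01] 1.0009842813823668
```

View pics/m1.png

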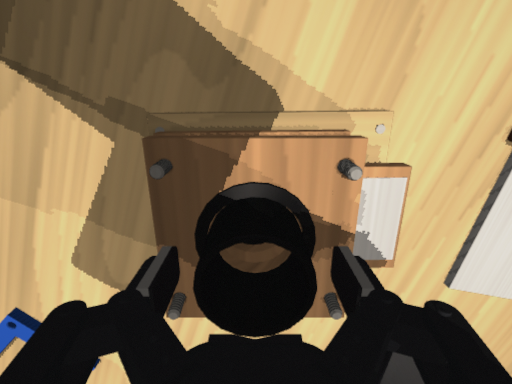

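All four bolts stand through the front plate and the jaws are open around the spigot. Retreating.

Emit:
send_rows:
  deltas:
    - [0,0,0,20,0]
    - [0,0,0,30,0]
    - [0,0,0,30,0]
    - [0,10,-30,20,0]
    - [0,10,-30,0,0]

```text
clock: 32.92
tcp_pos: [516.2, -79.1, 236.1]
tool_rot: [55.8, 89.8, -15.1]
ft_force: [0.7, 1.1, -0.3]
finger_gap: 0.998
```

Emit:
send_rows:
  deltas:
    - [0,0,0,0,0]
    - [0,0,0,0,0]
    - [0,0,0,0,0]
    - [0,0,0,0,0]
    - [0,0,0,0,0]

```text
clock: 33.55
tcp_pos: [515.4, -78.2, 234.3]
tool_rot: [-155.9, 90.0, 133.2]
ft_force: [-0.1, -0.4, 0.1]
finger_gap: 1.0
```

```bash
python3 look.py z1; python3 look.py z2 scene; python3 look.py z3 scene 200,150,320,240,6
```

```text
33.55 [515.4 -78.2 234.3] yaw 19.11 [-0.08 -0.41  0.06] [0.01 0.03 0.01] 1.0004342403152493
33.6 [515.5 -78.2 234.4] yaw 19.1 [ 0.17 -0.14 -0.21] [-0.01 -0.03  0.02] 1.001965837380522
33.65 [515.4 -78.3 234.3] yaw 19.09 [-0.25 -0.31 -0.04] [-0.    0.03 -0.02] 1.004246162794363
```

View pics/z1.png

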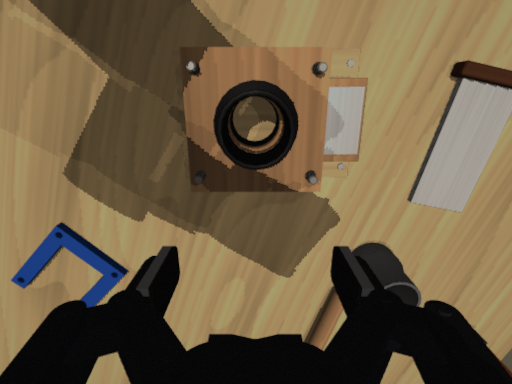

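View pics/z2.png

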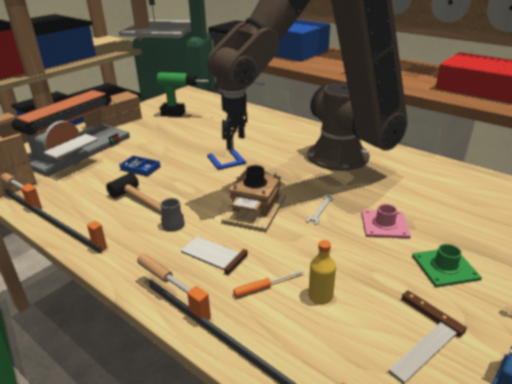

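View pics/z3.png

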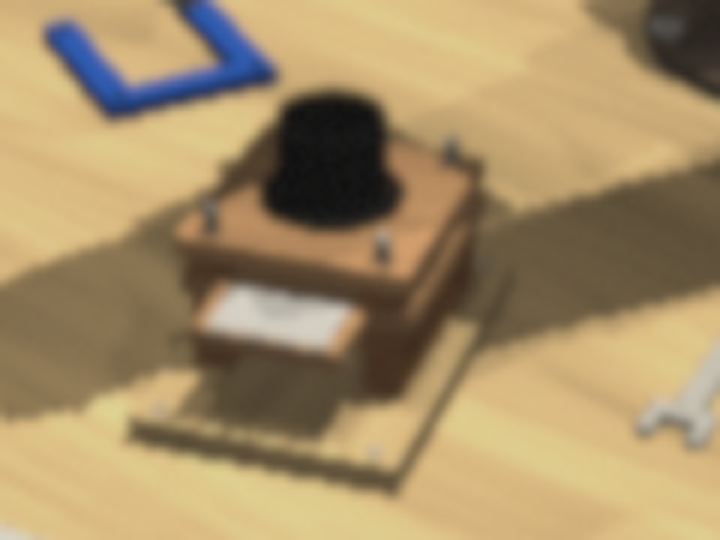

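The wrist and scene views show the stack flat: spacer, then front plate with the spigot up, with four bolt tips through it. The gripper is clear and the bystanders look unmoved. Handing in.

```bash
python3 -c "
from station import manip
print(manip.hand_in())"
```

```text
the job is handed in; nothing more can be done
None
```

I built up the gate and handed it in at about 34 s of the 72 s allowed; the hand-in returned no verdict.

- **Bolts:** One bolt leaned about 3.5 mm, too far for its hole. I gripped it and set it nearly upright before fitting anything; contact on it was about 7 N.
- **Spacer:** I lowered it over all four bolts, open end towards the tongue. A sideways force of about 4 N came up near the bottom, so I shifted it about 0.8 mm. It then met the back plate with 18 N at the expected height.
- **Front plate:** I lowered it over the same bolts with the spigot up. It met the spacer with about 5 N at 87 mm above the bench (87 mm expected). I lowered the target another 0.5 mm and let go; I have no force reading from that last bit.
- **Last checks:** The final wrist and scene pictures show both plates flat, four bolt tips through the front plate and the gripper clear. The other things on the bench look unmoved, by eye.

**Camera disagreement:** The wrist camera read about 1–2 mm off along the jaws, and the top camera differed from it by 3–4 mm. I corrected for the wrist offset using the gripped bolt and the spacer. I did not measure the final offset of the plates from the bolts' middle separately. They are on the bolts, whose holes have 0.75 mm of play each way.

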